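# Close the parts carrier and hold it up by its handle

## Robot

A 6-joint arm with a two-finger parallel gripper is mounted at the origin on the work surface. World frame = base frame: x ahead of the robot, y to its left, z up, the work surface at z = 0. Lengths are in m, angles in rad, forces in N, time in s.
With the tool pointing down it reaches from about 0.35 to 0.975 m from the base axis. Payload 4.9 kg.
Tool frame: the origin (TCP) lies between the finger pads, 19 mm behind the fingertips; this is the grasp point; z points along the fingers, y is the line along which they close (so a half turn about z gives the same grasp; the last joint's range is limited). The gripper opens to 85 mm and grips with 20 to 120 N. Pads are 22 mm wide; open, the fingers measure 114 mm over their backs; the gripper's body (76 mm by 85 mm) begins 54 mm behind the grasp point. The pads swing forward as they close: fully open they stand 13 mm farther back than shut.
Start: joints at [-1.348, 0.053, 1.613, -0, 1.476, -0.119], TCP at [0.209, -0.589, 0.25] pointing down, gripper open.
Joint ranges: [-3.01, 3.01], [-1.01, 2.22], [0.06, 2.58], [-1.02, 4.17], [0.09, 2.62], [-3.14, 3.14]. Speed limits (rad/s): [2.57, 2.57, 3.14, 3.14, 3.14, 3.14].

## Interface

Orientations are given as a rotation vector (axis times angle).
In Python, from station import ctrl gives the robot as it stands. The module is installed in compiled form; this text tells all that it offers.
- The arm moves only by the tool drive_tool, never from a script. Its argument "steps" is a list of rows, each an object with "translation": the shift along the tool's x, y, z normalised to -1 to 1, where 1 is 4 cm, a list of three; "angular": the turn, a rotation vector about the tool's x, y, z normalised to -1 to 1, where 1 is 8 degrees, a list of three; "gripper": the opening, from 0 (shut) to 1 (fully open). In form: [{"translation": [dx, dy, dz], "angular": [wx, wy, wz], "gripper": gripper}, ...]. A call has 1 to 8 rows; each row shifts and turns the commanded pose from where the row before left it, along the tool's axes as they then stand; what a row does not reach is not made up. A row lasts 1/8 s, in which the tool goes at most 62.5 mm and 10.7 degrees, less where a joint would pass 70% of its speed; a pose out of reach is approached as far as the arm can. A call with a number of a shift or a turn outside -1 to 1 is refused whole. A call with a gripper value outside its range is refused whole. The fingers move at their own pace and stop on an object; "force" is the grip in N (left out, the last holds). Time passes only in rows, so rows that do not move let the fingers close. It gives the time, the measured TCP pose, the force, the opening and the grip force at its end, in the units of the state.
- ctrl.get_obs(): the state, without advancing time (a new reading comes with each control period).
- ctrl.get_image(name): name is "side" or "top"; returns a dict with "color" (400x640x3 uint8, red, green, blue), "depth" (400x640 float32, m along the optical axis (not along the pixel's ray), 0 where there is no reading), "fx", "fy", "cx", "cy" (pixels), "k1" (the pictures are not rectified: a ray, as slopes to the right and down, at radius r is drawn at 1 + k1 r^2 times it, then the intrinsics apply), "R" (3x3) and "t" (3): a world point X has camera coordinates R X + t. Camera axes: x right, y down, z forward; pixel columns grow to the right and rows downward; lengths in m; the calibration is good to about 2 mm. A picture is of the moment at which its call begins.
- ctrl.finish_job(): hands the job in; it is judged then, once.
The state is a dict: "t": time; "q": joint angles; "dq": joint speeds; "effort": joint torques, N m; "tool_pos": TCP position; "tool_rot": TCP orientation; "contact_force": force on the tool from outside, world axes, zero at the start; "wrist_torque": the same for the moment, N m; "opening": finger opening in m; "grip_force": force on a finger pad.
Only numpy, scipy, OpenCV 4.12 (cv2) and the standard library are available. Lean on these libraries where they do the work, as an engineer would, in place of code of your own. Each camera call takes 0.05 s, during which the arm holds its last target. There are 200 camera calls.

## Task

Lower the open lid of the parts carrier fully shut while the carrier stands on the bench, then take the carrier by its carrying handle and lift it at least 10 cm clear of the bench, with the reel still in its open tray. Keep it level all the way and finish still holding it up, level and motionless: do not put it down or let go. Leave the bottle, jar, torch and paper tray where they are.

Things in the scene. Friction and masses are not known exactly. Their poses are not given: they have to be found in the camera images.
- carrier: Loose grey plastic parts carrier on the bench, 200 (x) x 160 (y) mm, walls 74 mm high, 4 mm thick, 0.4 to 0.75 kg. Origin: centre of its underside; z up. A 6 mm dividing wall at x = 0 parts the open tray (-x side, floor 4 mm up) from the lidded compartment (+x side, small parts inside, none sticking out). Its +x points away from the robot, turned up to 0.7 rad either way.
- handle (a point): Centre of the fixed black handle above the dividing wall: a straight bar along the carrier's y, 140 mm long, 18 mm wide (x), 20 mm high, this point 125 mm above the underside. Two 16 mm posts, 62 mm either side of this point, leave 108 mm between them and 41 mm of air under the bar. The centre of mass is within about 20 mm of straight below.
- lid (a joint): Lid angle, rad: 0 = shut (level on the walls), grows as it opens, stop at 1.9; starts at 1.2 to 1.7 (1.57 = upright). The hinge is stiff by friction (about 0.06 N m): the lid stays where it is left and takes about 1 N at its edge to move; no latch.
- lid_hinge (a point): Middle of the lid's hinge line, which runs along the carrier's y on top of its outer +x wall: 98 mm in +x from the carrier's centre and 74 mm above its underside. The open lid stands above this line and swings inward (to the carrier's -x) and down to shut.
- lid_edge (a point): Middle of the lid's free edge, on its outer face (the face that is on top when shut), 88 mm from the hinge line. The lid is a flat grey panel 88 x 158 mm, 5 mm thick, 70 g; when shut its top is 79 mm above the carrier's underside and its edge stops 10 mm from the centre plane, beside the handle's posts.
- reel: Metal reel, 60 mm across and 52 mm high, 0.12 kg, standing loose in the carrier's open tray. Origin: centre of its underside.
- bottle: Bystander: clear plastic bottle, 60 mm across, 170 mm high, loose. Origin: centre of its underside.
- jar: Bystander: amber glass jar with lid, 64 mm across, 75 mm high, loose. Origin: centre of its underside.
- torch: Bystander: black torch lying on its flat clip, 150 mm long along its x, 44 mm across, loose. Origin: under its centre.
- tray: Bystander: open white paper-board tray, 160 x 120 x 40 mm, loose. Origin: centre of its underside.
Not all that is in view belongs to the job. Leave any green or yellow look-alike of the reel alone.

How it is judged:
On the way, in this order (a step that is already met when the one before it is completed fails the run):
1. the lid is shut while the carrier stands on the bench (value of joint lid below 0.07 rad and height (world z) of carrier below 0.01 m), for 0.2 s.
2. the carrier is lifted clear by its handle, level, lid still shut (height (world z) of carrier above 0.08 m and angle between carrier's own z axis and vertical below 0.14 rad and value of joint lid below 0.07 rad and contact force between carrier and the fingers above 3 N and distance between the grasp point and handle below 0.07 m), for 0.2 s.
At the end, for the whole second after the job is handed in: Gripper holds the handle (TCP within 70 mm of its centre, contact over 3 N); underside over 80 mm up, tilt under 0.14 rad, under 0.03 m/s and 0.15 rad/s; lid below 0.07 rad; reel in the open tray; no bystander touching the carrier or moved over 30 mm (all of step 2 and x of reel in the frame of carrier between -0.1 and 0 m and z of reel in the frame of carrier between -0.005 and 0.06 m and y of reel in the frame of carrier between -0.08 and 0.08 m and linear speed of carrier below 0.03 m/s and angular speed of carrier below 0.15 rad/s and contact force between carrier and bottle below 0.3 N and contact force between carrier and jar below 0.3 N and contact force between carrier and torch below 0.3 N and contact force between carrier and tray below 0.3 N and distance of each of bottle, jar, torch, tray from where it was at the start of the episode below 0.03 m); the arm keeps its last pose, push and grip.
It fails at once if the carrier is tipped more than 0.35 rad (20 degrees) (angle between carrier's own z axis and vertical above 0.35 rad).
It fails at once if the bottle is moved more than 30 mm (distance of bottle from where it was at the start of the episode above 0.03 m).
It fails at once if the jar is moved more than 30 mm (distance of jar from where it was at the start of the episode above 0.03 m).
It fails at once if the torch is moved more than 30 mm (distance of torch from where it was at the start of the episode above 0.03 m).
It fails at once if the tray is moved more than 30 mm (distance of tray from where it was at the start of the episode above 0.03 m).
It also fails if it takes over 46 s, if anything falls off the work surface, if the arm or the gripper's body presses on something with over 40 N, if the wrist force passes 120 N, or if a joint passes its speed limit or range.

## Working session

There is one attempt and no reset: what is moved stays moved. The work goes in short steps, Python scripts to look and compute and a tool call to move; the robot and the scene stay as the last step left them, time stands still between calls to the robot, and variables do not carry over. Pictures are saved under pics/ and viewed, at most 10 in all, crops included, and the job is handed in when it is done.

Besides the shell and the picture viewer there is one more tool, called after "Request:" by a JSON object that holds its "op" and its "data". drive_tool: Moves the arm, as the interface text tells. Its arguments: {"type":"object","properties":{"steps":{"type":"array"},"force":{"type":"number"}},"required":["steps"]}

```bash
mkdir -p pics; cat > h.py <<'E'
import numpy as np, cv2
from station import ctrl
def cloud(im):
    h,w=im['depth'].shape
    K=np.array([[im['fx'],0,im['cx']],[0,im['fy'],im['cy']],[0,0,1]])
    u,v=np.meshgrid(np.arange(w),np.arange(h))
    p=np.stack([u,v],-1).reshape(-1,1,2).astype(np.float64)
    # distortion: k1 only
    n=cv2.undistortPoints(p,K,np.array([im['k1'],0,0,0,0.]),).reshape(h,w,2)
    d=im['depth'].astype(float)
    c=np.dstack([n*d[...,None],d])
    W=(c-im['t'])@im['R']
    W[d==0]=np.nan
    return W
def ray(im,u,v):
    K=np.array([[im['fx'],0,im['cx']],[0,im['fy'],im['cy']],[0,0,1]])
    n=cv2.undistortPoints(np.array([[[u,v]]],float),K,np.array([im['k1'],0,0,0,0.])).ravel()
    R=np.array(im['R']);o=-R.T@im['t'];d=R.T@np.array([*n,1]);return o,d
def onz(im,u,v,z):
    o,d=ray(im,u,v);return o+d*(z-o[2])/d[2]
E
python3 - <<'E'
from h import *
o=ctrl.get_obs();print({k:np.round(v,3) for k,v in o.items()})
for n in('top','side'):
    im=ctrl.get_image(n);np.save(f'{n}0.npy',im,allow_pickle=True)
    cv2.imwrite(f'pics/{n}0.png',im['color'][...,::-1]);R=np.array(im['R']);print(n,-R.T@im['t'],R[2],im['fx'],im['k1'])
E
```

```text
{'t': np.float64(0.0), 'q': array([-1.348,  0.053,  1.614,  0.   ,  1.476, -0.119]), 'dq': array([-0.001,  0.   , -0.   ,  0.   , -0.   ,  0.   ]), 'effort': array([ 3.0000e-03, -3.9368e+01, -3.7017e+01,  0.0000e+00,  7.0000e-03,
        0.0000e+00]), 'tool_pos': array([ 0.209, -0.588,  0.249]), 'tool_rot': array([-3.094, -0.534,  0.   ]), 'contact_force': array([ 0.528,  0.128, -0.042]), 'wrist_torque': array([-0.024,  0.017,  0.058]), 'grip_force': np.float64(0.0), 'opening': np.float64(0.085)}
top [0.36713058 0.00765543 1.14606209] [ 0.14211775 -0.01023794 -0.98979681] 397.4169581871006 -0.08738688910796232
side [-0.12988335  0.6813449   0.98815928] [ 0.48600963 -0.52961559 -0.69519923] 391.64336699693354 -0.0982441112333886
```

View pics/top0.png

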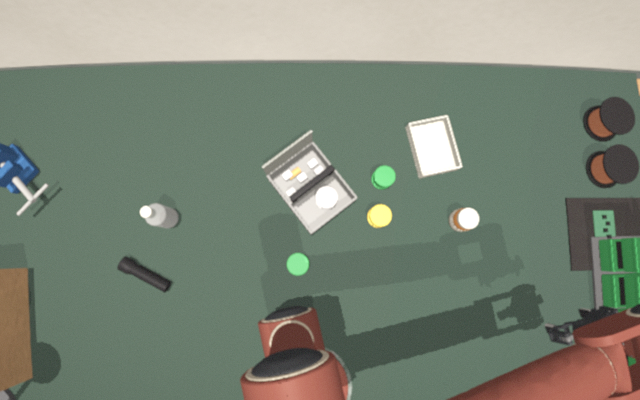

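View pics/side0.png

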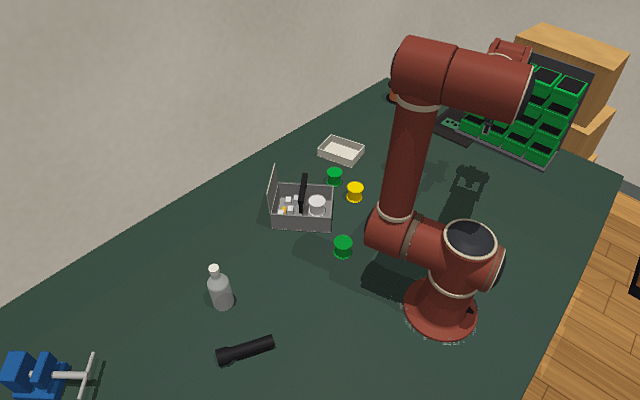

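The top view shows one grey carrier at about (310,185). The handle bar runs from (291,200) to (335,170), the raised lid is at (288,153) and the metal reel is at (326,196). What could be taken for the reel: green spools at (384,177) and (297,264), and a yellow spool at (380,215). I choose the grey/white one in the tray. The torch at (145,273) is the only other black bar, and the white tray is at (434,147). Next I measure the carrier and crop it close.

```bash
cat > meas.py <<'E'
from h import *
def fit(im,box,name=''):
    W=cloud(im);C=im['color'].astype(int)
    x0,x1,y0,y1=box
    m=np.zeros(W.shape[:2],bool);m[y0:y1,x0:x1]=1
    dark=m&(C.max(2)<60)&(W[...,2]>.105)&(W[...,2]<.145)
    P=W[dark]
    c,(a,b),ang=cv2.minAreaRect(P[:,:2].astype(np.float32))
    pc=P[:,:2]-P[:,:2].mean(0);d=np.linalg.svd(pc)[2][0] if len(pc)<3000 else None
    if d[1]<0:d=-d
    yaw=np.arctan2(-d[0],d[1])
    print(name,'handle n',len(P),'c',np.round(c,4),'size',round(a,4),round(b,4),'mean',P.mean(0).round(4),'zmed',np.median(P[:,2]).round(4),'yaw',yaw.round(4))
    return np.array(c),yaw,W,m,C
E
python3 - <<'E'
from meas import *
B={'top':(255,362,125,240),'side':(258,342,155,240)}
for n in B:
    im=np.load(f'{n}0.npy',allow_pickle=True).item()
    c,yaw,W,m,C=fit(im,B[n],n)
    if n=='top': cc,yy=c,yaw
    ca,sa=np.cos(yy),np.sin(yy)
    L=W.copy();d=W[...,:2]-cc
    L[...,0]=d@[ca,sa];L[...,1]=d@[-sa,ca]
    ok=m&(L[...,2]>.09)&(L[...,0]>.03)&(abs(L[...,1])<.1)
    Q=L[ok];print('lid pts',len(Q),'ranges',np.percentile(Q,[2,50,98],axis=0).round(3).tolist())
    p=np.polyfit(Q[:,2],Q[:,0],1);print('x=a z+b',p.round(3),'angle',np.pi/2+np.arctan(p[0]),'x at .074',np.polyval(p,.074))
    rim=m&(abs(L[...,2]-.074)<.006)&(abs(L[...,0])<.12);Q=L[rim];print('rim',np.percentile(Q,[1,50,99],axis=0).round(3).tolist())
    bench=m&(abs(L[...,2])<.01);print('bench z',np.nanmedian(W[...,2][bench]))
    re=m&(L[...,2]>.047)&(L[...,2]<.065)&(L[...,0]<-.015)&(L[...,0]>-.09)&(abs(L[...,1])<.07);print('reel loc',np.nanmedian(L[re],0).round(3))
    # others
    M=np.isfinite(W[...,2])&(W[...,2]>.02)&(W[...,0]>.2)
    k,lab,st,cen=cv2.connectedComponentsWithStats(M.astype(np.uint8))
    for i in range(1,k):
        if 60<st[i,4]<9000:
            q=W[lab==i];print(' blob',cen[i].round(),st[i,4],np.percentile(q,2,axis=0).round(3),np.percentile(q,98,axis=0).round(3))
im=np.load('top0.npy',allow_pickle=True).item()
cv2.imwrite('pics/crop.png',cv2.resize(im['color'][125:275,250:410,::-1],None,fx=4,fy=4,interpolation=cv2.INTER_CUBIC))
E
```

```text
top handle n 4 c [ 0.5425 -0.0092] size 0.0006 0.1186 mean [ 0.5591 -0.0305  0.1277] zmed 0.1284 yaw 0.6564
lid pts 550 ranges [[0.108, -0.076, 0.092], [0.11, 0.001, 0.137], [0.116, 0.075, 0.164]]
x=a z+b [0.07  0.101] angle 1.6402928062472926 x at .074 0.10623258593065621
rim [[-0.091, -0.081, 0.069], [0.005, -0.0, 0.074], [0.108, 0.079, 0.079]]
bench z 0.000265497439076449
reel loc [-0.039 -0.018  0.056]
 blob [614. 117.] 1291 [ 0.715 -0.98   0.024] [ 0.822 -0.872  0.085]
 blob [434. 145.] 581 [ 0.593 -0.434  0.021] [ 0.765 -0.292  0.043]
 blob [304. 174.] 2093 [ 0.442 -0.113  0.022] [0.672 0.113 0.162]
 blob [ 17. 173.] 1452 [0.489 0.769 0.023] [0.68  0.905 0.111]
 blob [617. 165.] 1379 [ 0.566 -0.971  0.023] [ 0.672 -0.863  0.085]
 blob [290. 174.] 115 [0.579 0.03  0.021] [0.613 0.077 0.037]
 blob [384. 176.] 348 [ 0.558 -0.239  0.047] [ 0.611 -0.185  0.055]
 blob [301. 177.] 64 [0.574 0.009 0.023] [0.597 0.035 0.033]
 blob [326. 197.] 355 [ 0.497 -0.073  0.051] [ 0.55  -0.021  0.06 ]
 blob [159. 215.] 632 [0.443 0.381 0.026] [0.495 0.425 0.172]
 blob [380. 215.] 360 [ 0.446 -0.2
[... 788 characters left out ...]
149030111293699
reel loc [-0.04  -0.018  0.053]
 blob [393. 121.] 2109 [ 0.201 -0.884  0.079] [0.77  0.113 0.719]
 blob [485. 128.] 825 [ 0.203 -0.94   0.022] [ 0.395 -0.861  0.129]
 blob [340. 148.] 369 [ 0.592 -0.439  0.02 ] [ 0.763 -0.295  0.04 ]
 blob [299. 202.] 2245 [ 0.432 -0.117  0.021] [0.67  0.115 0.158]
 blob [334. 174.] 181 [ 0.559 -0.238  0.022] [ 0.611 -0.185  0.053]
 blob [355. 189.] 201 [ 0.446 -0.225  0.022] [ 0.498 -0.171  0.053]
 blob [343. 244.] 279 [0.313 0.006 0.022] [0.366 0.059 0.053]
 blob [219. 287.] 792 [0.441 0.386 0.024] [0.483 0.439 0.169]
 blob [243. 349.] 754 [0.268 0.402 0.022] [0.345 0.534 0.042]
 blob [ 38. 375.] 2938 [0.496 0.777 0.024] [0.662 0.959 0.11 ]
```

View pics/crop.png

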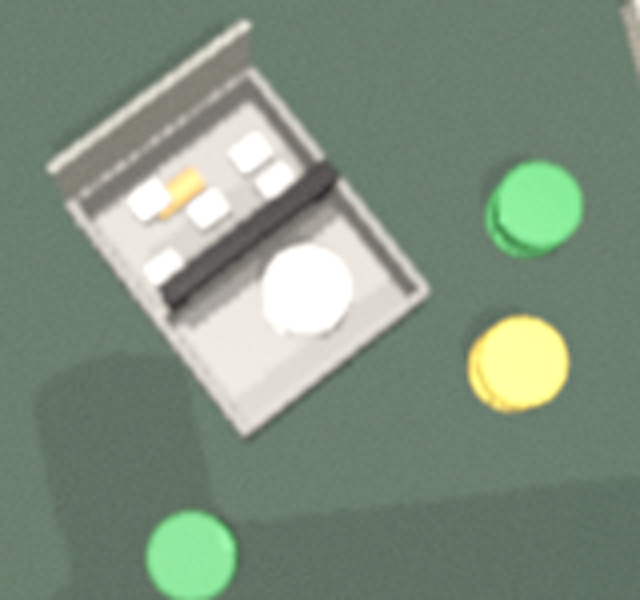

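The crop confirms it: one carrier with the lid up at its far end, a black handle, and the bright metal reel in the near tray. The green and yellow spools stand outside. Both views agree on these values:
- Carrier centre: (0.5497, -0.0055)
- Yaw: 0.654
- Lid angle: about 1.64, with the hinge at x = 98 mm and z = 74 mm, as given

I move behind the lid with the gripper closing.

Request:
{"op": "drive_tool", "data": {"steps": [{"translation": [0.98, -0.71, 0], "angular": [0, 0, 0], "gripper": 0}, {"translation": [0.98, -0.71, 0], "angular": [0, 0, 0], "gripper": 0}, {"translation": [0.98, -0.71, 0], "angular": [0, 0, 0], "gripper": 0}, {"translation": [0.98, -0.71, 0], "angular": [0, 0, 0], "gripper": 0}, {"translation": [0.98, -0.71, 0], "angular": [0, 0, 0], "gripper": 0}, {"translation": [0.98, -0.71, 0], "angular": [0, 0, 0], "gripper": 0}, {"translation": [0.98, -0.71, 0], "angular": [0, 0, 0], "gripper": 0}, {"translation": [0.98, -0.71, 0], "angular": [0, 0, 0], "gripper": 0}]}}

```text
t: 1.1
tool_pos: [0.4293, -0.2681, 0.2496]
tool_rot: [-3.095, -0.534, 0.0]
contact_force: [0.5, 0.1, 0.2]
opening: 0.0002
grip_force: 0.0
```

Request:
{"op": "drive_tool", "data": {"steps": [{"translation": [0.98, -0.71, 0], "angular": [0, 0, 0], "gripper": 0}, {"translation": [0.98, -0.71, 0], "angular": [0, 0, 0], "gripper": 0}, {"translation": [0.98, -0.71, 0], "angular": [0, 0, 0], "gripper": 0}, {"translation": [0.98, -0.71, 0], "angular": [0, 0, 0], "gripper": 0}, {"translation": [0.98, -0.71, 0], "angular": [0, 0, 0], "gripper": 0}, {"translation": [0.98, -0.71, 0], "angular": [0, 0, 0], "gripper": 0}, {"translation": [0.98, -0.71, 0], "angular": [0, 0, 0], "gripper": 0}, {"translation": [0.98, -0.71, 0], "angular": [0, 0, 0], "gripper": 0}]}}

```text
t: 2.1
tool_pos: [0.6486, 0.051, 0.2493]
tool_rot: [-3.096, -0.535, 0.002]
contact_force: [0.7, -0.4, 0.1]
opening: 0.0001
grip_force: 0.0
```

Request:
{"op": "drive_tool", "data": {"steps": [{"translation": [0.98, -0.71, 0], "angular": [0, 0, 0], "gripper": 0}, {"translation": [0, 0, 0], "angular": [0, 0, -1], "gripper": 0}, {"translation": [0, 0, 0], "angular": [0, 0, -1], "gripper": 0}, {"translation": [0, 0, 0], "angular": [0, 0, -1], "gripper": 0}, {"translation": [0, 0, 0], "angular": [0, 0, -1], "gripper": 0}, {"translation": [0, 0, 0], "angular": [0, 0, -1], "gripper": 0}, {"translation": [0, 0, 0], "angular": [0, 0, -1], "gripper": 0}, {"translation": [0, 0, 0], "angular": [0, 0, -1], "gripper": 0}]}}

```text
t: 3.1
tool_pos: [0.6752, 0.0894, 0.2491]
tool_rot: [-2.478, -1.93, 0.002]
contact_force: [-0.3, -0.2, 0.6]
opening: -0.0001
grip_force: 0.0
```

Request:
{"op": "drive_tool", "data": {"steps": [{"translation": [0, 0, 0], "angular": [0, 0, -1], "gripper": 0}, {"translation": [0, 0, 0], "angular": [0, 0, -1], "gripper": 0}, {"translation": [0, 0, 0], "angular": [0, 0, -1], "gripper": 0}, {"translation": [0, 0, 0], "angular": [0, 0, -1], "gripper": 0}, {"translation": [0, 0, 0], "angular": [0, 0, -1], "gripper": 0}, {"translation": [0, 0, 0], "angular": [0, 0, -1], "gripper": 0}, {"translation": [0, 0, 0], "angular": [0, 0, -0.49], "gripper": 0}, {"translation": [0, 0, 0], "angular": [0, 0, 0], "gripper": 0}]}}

```text
t: 4.1
tool_pos: [0.6752, 0.0894, 0.2493]
tool_rot: [-1.39, -2.816, 0.001]
contact_force: [-0.2, -0.0, 0.1]
opening: -0.0001
grip_force: 0.0
```

```bash
cat > loc.py <<'E'
from h import *
from scipy.spatial.transform import Rotation as Ro
def loc(c=(.5497,-.0055),yaw=.654):
    o=ctrl.get_obs();M=Ro.from_rotvec(o['tool_rot']).as_matrix();p=np.array(o['tool_pos'])
    A=np.array([[np.cos(yaw),np.sin(yaw)],[-np.sin(yaw),np.cos(yaw)]])
    y=np.arctan2(M[1,1],M[0,1])
    print('t',o['t'],'pos',p.round(4),'local',(A@(p[:2]-c)).round(4),'ydir',y.round(4),'toolz',M[:,2].round(3),'F',np.round(o['contact_force'],2),'open',round(float(o['opening']),4),'grip',round(float(o['grip_force']),1),'q',np.round(o['q'],2))
E
python3 -c "from loc import *;loc()"
```

```text
t 4.1 pos [0.6752 0.0894 0.2493] local [ 0.1574 -0.0011] ydir 0.6537 toolz [-0.001 -0.    -1.   ] F [-0.24 -0.01  0.1 ] open -0.0001 grip 0.0 q [ 0.02  0.18  1.47 -0.    1.49 -0.63]
```

In place at local x = 157 mm, aligned with the carrier. Now I descend and start the push.

Request:
{"op": "drive_tool", "data": {"steps": [{"translation": [0, 0, 0.62], "angular": [0, 0, 0], "gripper": 0}, {"translation": [0, 0, 0.62], "angular": [0, 0, 0], "gripper": 0}, {"translation": [0, 0, 0.62], "angular": [0, 0, 0], "gripper": 0}, {"translation": [0, 0, 0.62], "angular": [0, 0, 0], "gripper": 0}, {"translation": [0, -0.4, 0], "angular": [0, 0, 0], "gripper": 0}, {"translation": [0, -0.3, 0], "angular": [0, 0, 0], "gripper": 0}, {"translation": [0, -0.25, 0], "angular": [0, 0, 0], "gripper": 0}, {"translation": [0, -0.25, 0], "angular": [0, 0, 0], "gripper": 0}]}}

```text
t: 5.1
tool_pos: [0.6377, 0.0597, 0.1526]
tool_rot: [1.389, 2.815, 0.002]
contact_force: [1.3, -0.2, 0.4]
opening: -0.0
grip_force: 0.5
```

```bash
python3 - <<'E'
from loc import *
loc()
im=ctrl.get_image('side')
cv2.imwrite('pics/s1.png',cv2.resize(im['color'][100:260,220:420,::-1],None,fx=3.5,fy=3.5))
E
```

```text
t 5.1 pos [0.6377 0.0597 0.1526] local [ 0.1096 -0.0018] ydir 0.6542 toolz [ 0.003  0.    -1.   ] F [ 1.3  -0.19  0.42] open -0.0 grip 0.5 q [-0.02  0.16  1.66  0.    1.31 -0.68]
```

View pics/s1.png

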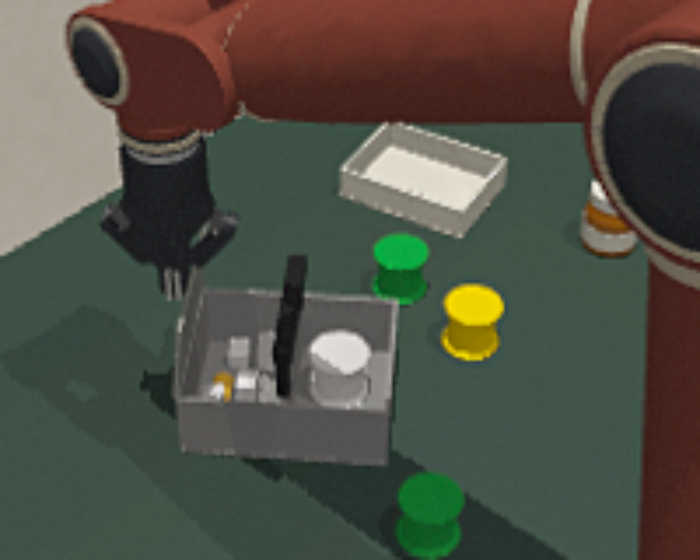

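The fingertips are just behind the lid, which is starting to lean inward. The gripper's knuckles stick out sideways, so I push nearer the hinge to keep them off the handle.

Request:
{"op": "drive_tool", "data": {"steps": [{"translation": [0, -0.3, 0.06], "angular": [0, 0, 0], "gripper": 0}, {"translation": [0, -0.125, 0.125], "angular": [0, 0, 0], "gripper": 0}, {"translation": [0, -0.125, 0.125], "angular": [0, 0, 0], "gripper": 0}, {"translation": [0, -0.1, 0.15], "angular": [0, 0, 0], "gripper": 0}, {"translation": [0, -0.1, 0.15], "angular": [0, 0, 0], "gripper": 0}, {"translation": [0, -0.06, 0.18], "angular": [0, 0, 0], "gripper": 0}, {"translation": [0, -0.06, 0.18], "angular": [0, 0, 0], "gripper": 0}, {"translation": [0, 0, 0], "angular": [0, 0, 0], "gripper": 0}]}}

```text
t: 6.15
tool_pos: [0.609, 0.0389, 0.1107]
tool_rot: [-1.389, -2.816, 0.001]
contact_force: [-0.6, -0.4, -0.2]
opening: 0.0002
grip_force: 0.0
```

```bash
python3 - <<'E'
from loc import *
loc()
im=ctrl.get_image('side')
cv2.imwrite('pics/s2.png',cv2.resize(im['color'][100:260,220:420,::-1],None,fx=3.5,fy=3.5))
E
```

```text
t 6.15 pos [0.609  0.0389 0.1107] local [ 0.0741 -0.0008] ydir 0.6544 toolz [-0.002  0.    -1.   ] F [-0.58 -0.4  -0.19] open 0.0002 grip 0.0 q [-0.06  0.14  1.76  0.    1.24 -0.71]
```

View pics/s2.png

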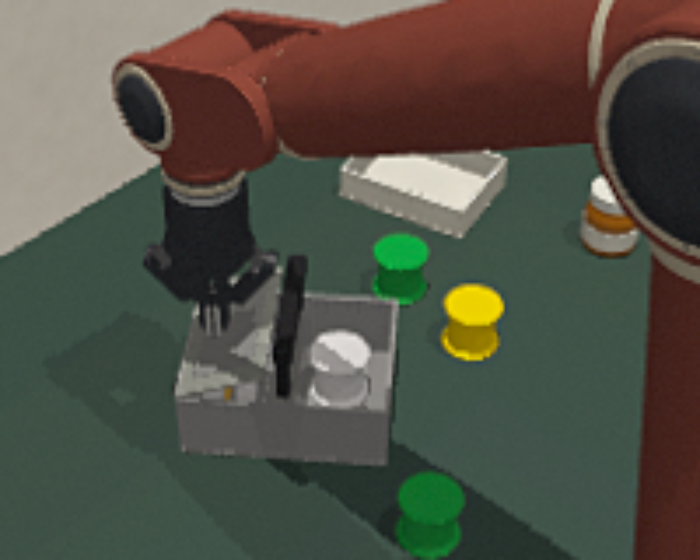

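The lid has folded to about 0.35 rad under the tip. I shift slightly outward for clearance from the handle and press it shut.

Request:
{"op": "drive_tool", "data": {"steps": [{"translation": [0, 0.07, 0.1], "angular": [0, 0, 0], "gripper": 0}, {"translation": [0, 0.06, 0.1], "angular": [0, 0, 0], "gripper": 0}, {"translation": [0, 0, 0.1], "angular": [0, 0, 0], "gripper": 0}, {"translation": [0, 0, 0.05], "angular": [0, 0, 0], "gripper": 0}, {"translation": [0, 0, 0], "angular": [0, 0, 0], "gripper": 0}]}}

```text
t: 6.82
tool_pos: [0.6139, 0.0423, 0.0978]
tool_rot: [-1.389, -2.817, -0.0]
contact_force: [0.2, -0.5, 0.4]
opening: 0.0002
grip_force: 0.3
```

```bash
cat > lid.py <<'E'
from loc import *
loc()
for n,b in (('top',(255,370,125,240)),('side',(250,345,150,245))):
    im=ctrl.get_image(n);W=cloud(im);np.save(n+'1.npy',im,allow_pickle=True)
    d=W[...,:2]-[.5497,-.0055];yaw=.654
    x=d@[np.cos(yaw),np.sin(yaw)];y=d@[-np.sin(yaw),np.cos(yaw)];z=W[...,2]
    m=(x>.013)&(x<.09)&(abs(y)<.07)&(z>.06)&(z<.11)&(im['color'].max(2)>60)
    A=np.c_[x[m],y[m],np.ones(m.sum())]
    k=np.ones(len(A),bool)
    for _ in range(4):
        s=np.linalg.lstsq(A[k],z[m][k],rcond=None)[0];k=abs(A@s-z[m])<.006
    print(n,len(A),k.sum(),'slope',s.round(4),'z med',np.median(z[m]))
E
python3 lid.py
```

```text
t 6.825 pos [0.6139 0.0423 0.0978] local [ 0.08   -0.0011] ydir 0.6545 toolz [-0.  0. -1.] F [ 0.2  -0.48  0.43] open 0.0002 grip 0.3 q [-0.05  0.17  1.75  0.    1.22 -0.71]
top 182 176 slope [-0.0041  0.018   0.0801] z med 0.07897824384967411
side 519 500 slope [ 0.008  -0.0006  0.0768] z med 0.07717315858361612
```

The lid is level at z ≈ 0.078. I press a little more to be sure.

Request:
{"op": "drive_tool", "data": {"steps": [{"translation": [0, 0, 0.05], "angular": [0, 0, 0], "gripper": 0}, {"translation": [0, 0, 0.03], "angular": [0, 0, 0], "gripper": 0}, {"translation": [0, 0, 0], "angular": [0, 0, 0], "gripper": 0}]}}

```text
t: 7.3
tool_pos: [0.614, 0.0423, 0.0976]
tool_rot: [-1.389, -2.817, 0.001]
contact_force: [-8.5, 0.3, 14.0]
opening: -0.0002
grip_force: 7.0
```

The tip stopped against the shut lid at 14 N. I raise, open, and re-measure the handle.

Request:
{"op": "drive_tool", "data": {"steps": [{"translation": [0, 0, -0.5], "angular": [0, 0, 0], "gripper": 0}, {"translation": [0, 0, -1], "angular": [0, 0, 0], "gripper": 0}, {"translation": [0, 0, -1], "angular": [0, 0, 0], "gripper": 1}, {"translation": [0, 0, -1], "angular": [0, 0, 0], "gripper": 1}, {"translation": [0, 0, 0], "angular": [0, 0, 0], "gripper": 1}]}}

```text
t: 7.92
tool_pos: [0.6164, 0.0421, 0.2406]
tool_rot: [1.385, 2.81, 0.006]
contact_force: [-0.5, 0.8, 0.7]
opening: 0.0543
grip_force: 0.0
```

```bash
python3 lid.py; python3 - <<'E'
from meas import *
im=np.load('side1.npy',allow_pickle=True).item()
c,yaw,*_=fit(im,(258,342,155,240),'side')
d=c-[.5497,-.0055];print('local shift',d@[np.cos(.654),np.sin(.654)],d@[-np.sin(.654),np.cos(.654)])
cv2.imwrite('pics/s3.png',cv2.resize(im['color'][100:260,220:420,::-1],None,fx=3.5,fy=3.5))
E
```

```text
t 7.925 pos [0.6164 0.0421 0.2406] local [ 0.0819 -0.0028] ydir 0.6546 toolz [ 0.01 -0.   -1.  ] F [-0.47  0.79  0.67] open 0.0543 grip 0.0 q [-0.05  0.04  1.65  0.    1.45 -0.71]
top 131 131 slope [-0.0013  0.0349  0.0807] z med 0.07879200189388981
side 614 613 slope [-0.0009  0.0002  0.0772] z med 0.07718880269510546
side handle n 195 c [ 0.5501 -0.0064] size 0.0179 0.1443 mean [0.5423 0.0025 0.1295] zmed 0.1313 yaw 0.6551
local shift -0.00027520331909583815 -0.0009717937124669973
```

View pics/s3.png

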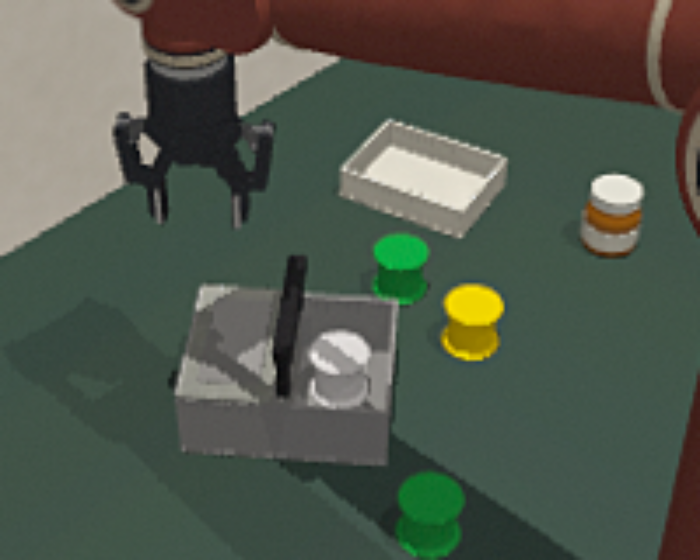

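The lid is flat and shut, the reel is in its tray, and the carrier hasn't moved (under 1 mm). I move over the handle.

Request:
{"op": "drive_tool", "data": {"steps": [{"translation": [0, -0.7, 0], "angular": [0, 0, 0], "gripper": 1}, {"translation": [0, -0.7, 0], "angular": [0, 0, 0], "gripper": 1}, {"translation": [0, -0.6, 0], "angular": [0, 0, 0], "gripper": 1}, {"translation": [0, 0, 0], "angular": [0, 0, 0], "gripper": 1}, {"translation": [0, 0, 0], "angular": [0, 0, 0], "gripper": 1}]}}

```text
t: 8.65
tool_pos: [0.5504, -0.0062, 0.2338]
tool_rot: [-1.389, -2.816, 0.0]
contact_force: [0.2, -0.5, 1.3]
opening: 0.0857
grip_force: 0.0
```

```bash
python3 -c "from loc import *;loc()"
```

```text
t 8.65 pos [ 0.5504 -0.0062  0.2338] local [ 0.0002 -0.001 ] ydir 0.6546 toolz [-0.001  0.001 -1.   ] F [ 0.21 -0.49  1.26] open 0.0857 grip 0.0 q [-0.15 -0.11  1.8   0.    1.45 -0.8 ]
```

Request:
{"op": "drive_tool", "data": {"steps": [{"translation": [0, 0, 0.7], "angular": [0, 0, 0], "gripper": 1}, {"translation": [0, 0, 0.7], "angular": [0, 0, 0], "gripper": 1}, {"translation": [0, 0, 0.7], "angular": [0, 0, 0], "gripper": 1}, {"translation": [0, 0, 0.5], "angular": [0, 0, 0], "gripper": 1}, {"translation": [0, 0, 0.15], "angular": [0, 0, 0], "gripper": 1}, {"translation": [0, 0, 0], "angular": [0, 0, 0], "gripper": 1}]}}

```text
t: 9.4
tool_pos: [0.5508, -0.0064, 0.1249]
tool_rot: [1.389, 2.818, 0.0]
contact_force: [-0.5, -0.5, 0.0]
opening: 0.0853
grip_force: 0.0
```

Request:
{"op": "drive_tool", "data": {"force": 80, "steps": [{"translation": [0, 0, 0], "angular": [0, 0, 0], "gripper": 0}, {"translation": [0, 0, 0], "angular": [0, 0, 0], "gripper": 0}, {"translation": [0, 0, 0], "angular": [0, 0, 0], "gripper": 0}, {"translation": [0, 0, 0], "angular": [0, 0, 0], "gripper": 0}, {"translation": [0, 0, 0], "angular": [0, 0, 0], "gripper": 0}, {"translation": [0, 0, 0], "angular": [0, 0, 0], "gripper": 0}, {"translation": [0, 0, 0], "angular": [0, 0, 0], "gripper": 0}, {"translation": [0, 0, 0], "angular": [0, 0, 0], "gripper": 0}]}}

```text
t: 10.4
tool_pos: [0.5512, -0.0063, 0.1255]
tool_rot: [1.389, 2.816, 0.002]
contact_force: [3.4, 4.3, 3.4]
opening: 0.0168
grip_force: 79.1
```

```bash
python3 -c "from loc import *;loc()"
```

```text
t 10.4 pos [ 0.5512 -0.0063  0.1255] local [ 0.0007 -0.0016] ydir 0.6545 toolz [ 0.002  0.    -1.   ] F [3.35 4.3  3.39] open 0.0168 grip 79.1 q [-0.15 -0.01  1.9   0.    1.26 -0.8 ]
```

Gripped at 79 N on a bar of about 18 mm. I lift gently.

Request:
{"op": "drive_tool", "data": {"force": 100, "steps": [{"translation": [0, 0, 0], "angular": [0, 0, 0], "gripper": 0}, {"translation": [0, 0, -0.08], "angular": [0, 0, 0], "gripper": 0}, {"translation": [0, 0, -0.15], "angular": [0, 0, 0], "gripper": 0}, {"translation": [0, 0, -0.2], "angular": [0, 0, 0], "gripper": 0}, {"translation": [0, 0, -0.2], "angular": [0, 0, 0], "gripper": 0}, {"translation": [0, 0, -0.15], "angular": [0, 0, 0], "gripper": 0}, {"translation": [0, 0, -0.05], "angular": [0, 0, 0], "gripper": 0}, {"translation": [0, 0, 0], "angular": [0, 0, 0], "gripper": 0}]}}

```text
t: 11.4
tool_pos: [0.5505, -0.0066, 0.1582]
tool_rot: [1.389, 2.817, 0.0]
contact_force: [0.3, -0.7, -8.1]
opening: 0.0167
grip_force: 97.9
```

```bash
cat > chk.py <<'E'
import sys
from meas import *
from loc import *
loc()
im=ctrl.get_image('side');W=cloud(im);o=ctrl.get_obs();h=o['tool_pos'][2]-.125
d=W[...,:2]-np.array(o['tool_pos'])[:2];yaw=.6545
x=d@[np.cos(yaw),np.sin(yaw)];y=d@[-np.sin(yaw),np.cos(yaw)];z=W[...,2]-h
m=(x>.013)&(x<.09)&(abs(y)<.07)&(z>.06)&(z<.11)&(im['color'].max(2)>60)
A=np.c_[x[m],y[m],np.ones(m.sum())];k=np.ones(len(A),bool)
for _ in range(4):
    s=np.linalg.lstsq(A[k],z[m][k],rcond=None)[0];k=abs(A@s-z[m])<.006
print('lid n',k.sum(),'slopes',s.round(4))
for nm,r in (('rim -x',(x<-.09)&(x>-.11)&(abs(y)<.085)&(abs(z-.074)<.015)),('rim +y',(y>.074)&(y<.084)&(abs(x)<.1)&(abs(z-.074)<.02)),('rim -y',(y<-.074)&(y>-.084)&(abs(x)<.1)&(abs(z-.074)<.02))):
    print(nm,r.sum(),np.nanpercentile(z[r],95).round(4) if r.sum() else '')
cv2.imwrite('pics/%s.png'%sys.argv[1],cv2.resize(im['color'][60:260,200:420,::-1],None,fx=3,fy=3))
E
python3 chk.py l1
```

```text
t 11.4 pos [ 0.5505 -0.0066  0.1582] local [ 0.     -0.0013] ydir 0.6546 toolz [ 0. -0. -1.] F [ 0.33 -0.66 -8.1 ] open 0.0167 grip 97.9 q [-0.15 -0.05  1.87 -0.    1.32 -0.8 ]
lid n 592 slopes [ 0.0023 -0.0017  0.0767]
rim -x 63 0.0729
rim +y 315 0.077
rim -y 111 0.0755
```

View pics/l1.png

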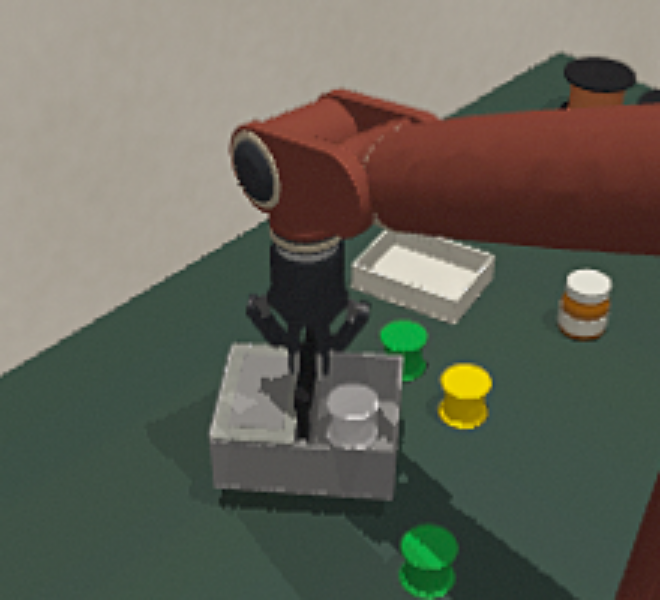

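The carrier hangs level about 33 mm up (tilt under 0.005 rad, 8.1 N). The lid is shut and the reel is in its tray. I continue to about 140 mm.

Request:
{"op": "drive_tool", "data": {"steps": [{"translation": [0, 0, -0.15], "angular": [0, 0, 0], "gripper": 0}, {"translation": [0, 0, -0.35], "angular": [0, 0, 0], "gripper": 0}, {"translation": [0, 0, -0.45], "angular": [0, 0, 0], "gripper": 0}, {"translation": [0, 0, -0.5], "angular": [0, 0, 0], "gripper": 0}, {"translation": [0, 0, -0.5], "angular": [0, 0, 0], "gripper": 0}, {"translation": [0, 0, -0.4], "angular": [0, 0, 0], "gripper": 0}, {"translation": [0, 0, -0.25], "angular": [0, 0, 0], "gripper": 0}, {"translation": [0, 0, -0.1], "angular": [0, 0, 0], "gripper": 0}]}}

```text
t: 12.45
tool_pos: [0.5506, -0.0066, 0.2667]
tool_rot: [1.389, 2.817, 0.0]
contact_force: [-0.3, -0.4, -8.8]
opening: 0.0164
grip_force: 98.1
```

Request:
{"op": "drive_tool", "data": {"steps": [{"translation": [0, 0, 0], "angular": [0, 0, 0], "gripper": 0}, {"translation": [0, 0, 0], "angular": [0, 0, 0], "gripper": 0}, {"translation": [0, 0, 0], "angular": [0, 0, 0], "gripper": 0}, {"translation": [0, 0, 0], "angular": [0, 0, 0], "gripper": 0}, {"translation": [0, 0, 0], "angular": [0, 0, 0], "gripper": 0}, {"translation": [0, 0, 0], "angular": [0, 0, 0], "gripper": 0}]}}

```text
t: 13.2
tool_pos: [0.5505, -0.0065, 0.266]
tool_rot: [1.389, 2.818, 0.0]
contact_force: [0.7, -0.2, -8.2]
opening: 0.0165
grip_force: 98.1
```

```bash
python3 chk.py l2
```

```text
t 13.2 pos [ 0.5505 -0.0065  0.266 ] local [-0.     -0.0013] ydir 0.6546 toolz [ 0.  0. -1.] F [ 0.71 -0.16 -8.19] open 0.0165 grip 98.1 q [-0.15 -0.13  1.77  0.    1.51 -0.8 ]
lid n 630 slopes [-0.0036 -0.0019  0.0767]
rim -x 68 0.0727
rim +y 373 0.0761
rim -y 126 0.076
```

View pics/l2.png

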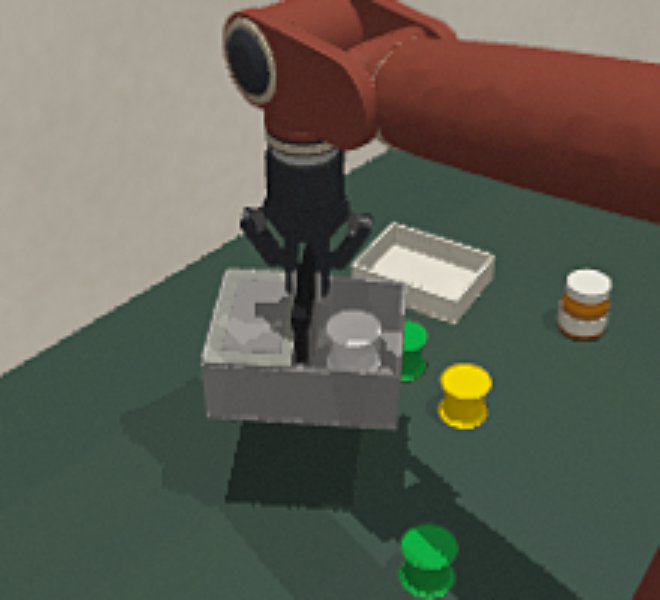

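The carrier hangs level and still about 141 mm up. The lid is shut, the reel is in the tray at (353,340), and the paper tray and jar are in place. I hand it in.

```bash
python3 -c "from station import ctrl;print(ctrl.finish_job())"
```

```text
the job is handed in; nothing more can be done
None
```

The job is handed in with no verdict returned: at the last check the lid was shut and the carrier was held by its handle about 14 cm up, level and still, with the reel in its open tray; no bystander was touched.

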